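# Set the gas valve, then click the sample tube into place under the needle

### The job

First, without moving the tube carriage, turn the lever of the gas valve to half open (45 degrees, the middle of its three marks). Then take the carriage by its upright tab and slide it along the rail until it clicks into the notch that puts the open tube under the gas needle - there are two notches, and the other station has only a blank plug. Finish while still holding the tab there, the carriage settled in that notch, and leave the other things on the bench alone.

Things in the scene. Friction and masses are not known exactly. Their poses are not given: they have to be found in the camera images.
- rail: Fixed flat rail on the bench: a 100 x 290 x 8 mm aluminium plate with two steel guide bars and a black end block (32 mm high) at each end. Origin at the centre of its underside; its y axis runs along the rail (to the robot's left at yaw 0), its x axis across it, away from the robot. The tube line lies at x = +10 mm of this frame, the grip tab at x = -85 mm.
- carriage (a joint): How far the carriage has slid along the rail's +y, in m: 0 at the right-hand end, 0.185 at the left-hand end stop; it starts between 0 and 0.03. A spring ball drops into a notch at 0.070 and at 0.145 and nowhere else. Sliding freely takes 1 to 2 N. In the notch the ball pulls the carriage in from about 5 mm to either side and centres it to better than 1 mm; pushing it out again takes about 5 N more. The carriage cannot turn or lift.
- tab (a point): Centre of the carriage's grip tab: an upright black plate, 30 mm across the rail (rail x), 12 mm thick along the rail (rail y), its lower edge 28 mm and its top 78 mm above the bench, this point 58 mm above the bench. Free space of more than 60 mm on both 12 mm-thickness sides. It stands on the robot's side of the rail on a low arm (top 36 mm above the bench). Axes parallel to the rail's.
- tube_mouth (a point): Centre of the mouth of the open white tube (12 mm wide with a 15 mm rim and an open flip lid) that is fixed in the carriage, 72 mm above the bench, 95 mm behind the tab (rail +x).
- needle_tip (a point): Lower tip of the gas needle, 78 mm above the bench, on the arm (5 mm radius, top 105 mm above the bench) of the gas station. It hangs exactly over the tube mouth's path, above one of the two notches: with the carriage in that notch the tube mouth is straight below it.
- gas_stand: Fixed gas station behind the rail: a 56 x 56 mm foot and a post with the valve on top, and an arm with the needle towards the robot. Origin at the centre of the foot's underside; axes parallel to the rail's. It stands at one of two places, behind the one or the other notch (75 mm apart).
- idle_stand: The other, idle station: same foot, post and arm, but no valve, and a short blank grey plug in place of the needle. Fixed; 109 mm high. Origin at the centre of the foot's underside.
- valve_axis (a point): Point on the valve's upright turning axis, 141 mm above the bench, in the middle of the lever's height.
- lever_tip (a point): Outer end of the valve lever, at mid height. The lever is an upright black blade, 12 mm thick, 24 mm high (129 to 153 mm above the bench), reaching from 10 mm on the far side of the turning axis to 50 mm out; below it is a round dial plate (58 mm wide, top 121 mm above the bench) with three marks.
- valve (a joint): Opening angle of the valve lever in rad, growing clockwise as seen from above: 0 shut (lever along the rail, pointing to rail -y, the robot's right), 0.785 half open (the middle mark), 1.571 fully open (lever pointing to rail -x, towards the robot). It starts between 0 and 0.25, turns with light friction (about 0.1 N m) and stays where it is left.
- label_tape: Loose roll of yellow tape lying flat near the left end of the rail, 62 x 62 x 19 mm; a bystander to be left alone.
- spray_bottle: Loose spray bottle, 66 x 92 x 197 mm, standing to the right; a bystander to be left alone.
- pcr_cooler: Loose tube cooler, 94 x 132 x 54 mm, standing to the right; a bystander to be left alone.

How it is judged:
On the way:
1. the valve stands half open (45 +- 8 degrees) while the carriage is still within 10 mm of where it stood (value of joint valve between 0.645 and 0.925 rad and distance of tab from where it was at the start of the episode below 0.01 m), for 0.3 s.
At the end, for the whole second after the job is handed in: The tube mouth is straight below the gas needle to within 2.5 mm (the carriage rests in that notch), the fingers still hold the carriage with more than 3 N and it is at rest, and the valve stands at 45 +- 8 degrees (horizontal distance between tube_mouth and needle_tip below 0.0025 m and contact force between the fingers and carriage above 3 N and velocity of joint carriage between -0.005 and 0.005 m/s and value of joint valve between 0.645 and 0.925 rad); the arm keeps its last pose, push and grip.
It fails at once if a bystander is pushed more than 30 mm from its place (distance of any of label_tape, spray_bottle, pcr_cooler from where it was at the start of the episode above 0.03 m).
It also fails if it takes over 51 s, if anything falls off the work surface, if the arm or the gripper's body presses on something with over 40 N, if the wrist force passes 120 N, or if a joint passes its speed limit or range.

### The arm

A 6-joint arm with a two-finger parallel gripper is mounted at the origin on a cart in front of the work surface, level with it; the furniture and walls round the work are solid. World frame = base frame: x ahead of the robot, y to its left, z up, the work surface at z = 0. Lengths are in m, angles in rad, forces in N, time in s.
With the tool pointing down it reaches from about 0.425 to 0.95 m from the base axis. Payload 3.5 kg.
Tool frame: the origin (TCP) lies at the very end of the fingers, on their centre line; the grasp point (between the pads) lies 19 mm behind it (ctrl.grip_point_offset is the distance from the TCP to the grasp point, in m); z points along the fingers, y is the line along which they close (so a half turn about z gives the same grasp; the last joint's range is limited). The gripper opens to 85 mm and grips with 20 to 120 N. Pads are 22 mm wide; open, the fingers measure 114 mm over their backs; the gripper's body (76 mm by 85 mm) begins 54 mm behind the grasp point. The pads swing forward as they close: fully open they stand 13 mm farther back than shut.
Start: joints at [1.047, 0.286, 1.577, -0, 1.279, -0.15], TCP at [0.246, 0.628, 0.231] pointing down, gripper open.
Joint ranges: [-2.77, 2.77], [-0.9, 2.22], [0.21, 2.48], [-1.53, 4.67], [0.24, 2.81], [-2.84, 2.84]. Speed limits (rad/s): [2.79, 2.79, 3.14, 3.14, 3.14, 3.14].

### API

Orientations are given as a unit quaternion [x, y, z, w].
In Python, from plant import telemetry, vision, ctrl gives the robot as it stands.
- The arm moves only by the tool arm_command, never from a script. Its argument "series" is one flat list of numbers, 7 for each row, row after row: the shift along the tool's x, y, z in cm, then the turn, a rotation vector about the tool's x, y, z in degrees, then the closure, from 0 (fully open) to 1 (shut). A call has 1 to 10 rows; each row is the pose to reach, as a shift and turn from the pose commanded when the call began, along the tool's axes at that moment; what a row does not reach only later rows make up. A row lasts 1/12 s, in which the tool goes at most 41.7 mm and 7.16 degrees, less where a joint would pass 70% of its speed; a pose out of reach is approached as far as the arm can. A call with a gripper value outside its range is refused whole. The fingers move at their own pace and stop on an object; "force" is the grip in N (left out, the last holds). Time passes only in rows, so rows that repeat a pose let the fingers close. It gives the time, the measured TCP pose, the force, the opening and the grip force at its end, in the units of the state.
- telemetry.get_state(): the state, without advancing time (a new reading comes with each control period).
- vision.read_camera(name): name is "scene" or "top"; returns a dict with "color" (400x640x3 uint8, blue, green, red), "K" (3x3 intrinsics, pixels), "rvec" (rotation vector, rad) and "tvec" (3), from world to camera coordinates, as OpenCV has them. Camera axes: x right, y down, z forward; pixel columns grow to the right and rows downward; lengths in m; the calibration is good to about 2 mm. A picture is of the moment at which its call begins. There is no depth.
- ctrl.sign_off(): hands the job in; it is judged then, once.
The state is a dict: "time": time; "qpos": joint angles; "dq": joint speeds; "joint_efforts": joint torques, N m; "eef_pos": TCP position; "tcp_rot": TCP orientation; "contact_force": force on the tool from outside, world axes, zero at the start; "wrist_torque": the same for the moment, N m; "opening": opening from 0.0 (shut) to 1.0 (fully open); "finger_force": force on a finger pad.
Only numpy, scipy, OpenCV 4.12 (cv2) and the standard library are available. Lean on these libraries where they do the work, as an engineer would, in place of code of your own. Each camera call takes 0.05 s, during which the arm holds its last target. There are 200 camera calls.

## Working session

There is one attempt and no reset: what is moved stays moved. The work goes in short steps, Python scripts to look and compute and a tool call to move; the robot and the scene stay as the last step left them, time stands still between calls to the robot, and variables do not carry over. Pictures are saved under pics/ and viewed, at most 10 in all, crops included, and the job is handed in when it is done.

Besides the shell and the picture viewer there is one more tool, called by a JSON object that holds its "method" and its "body", one argument or row to a line. arm_command: Moves the arm, as the interface text tells. Its arguments: {"type":"object","properties":{"series":{"type":"array","items":{"type":"number"}},"force":{"type":"number"}},"required":["series"]}

```bash
mkdir -p pics; ls; python3 - <<'E'
from plant import telemetry, vision, ctrl
import cv2
s=telemetry.get_state(); print(s)
for n in("scene","top"):
    r=vision.read_camera(n); cv2.imwrite(f"pics/{n}0.png",r["color"]); print(n,r["K"],r["rvec"],r["tvec"])
E
```

```text
pics
{'time': 0.0, 'qpos': array([ 1.04698323e+00,  2.87207710e-01,  1.57817864e+00,  1.93803500e-05,
        1.27862550e+00, -1.49982287e-01]), 'dq': array([ 0.00048037,  0.00055624,  0.000754  ,  0.00035667,  0.0006336 ,
       -0.00014579]), 'joint_efforts': array([ 1.14814731e-03, -4.05992889e+01, -2.92624176e+01, -1.59520469e-04,
        5.95895035e-03,  4.19934125e-06]), 'eef_pos': array([0.24612067, 0.62781696, 0.22991827]), 'tcp_rot': array([ 1.85831532e-01,  9.82580876e-01, -1.13853422e-03, -4.08600481e-04]), 'contact_force': array([ 1.06601547,  0.14298636, -0.41792682]), 'wrist_torque': array([ 0.05347436, -0.01167235,  0.00223404]), 'finger_force': 0.0, 'opening': 0.9982708546086314}
scene [[447.33989087   0.         325.34236698]
 [  0.         447.33989087 198.48490431]
 [  0.           0.           1.        ]] [ 2.15265984 -1.27074397  0.45676953] [-0.20075515  0.44963026  1.04139349]
top [[374.99367448   0.         314.00359086]
 [  0.         374.99367448 198.37125912]
 [  0.           0.           1.        ]] [ 2.15360133 -2.13547719  0.13315395] [0.07610028 0.52211435 1.14357353]
```

View pics/scene0.png

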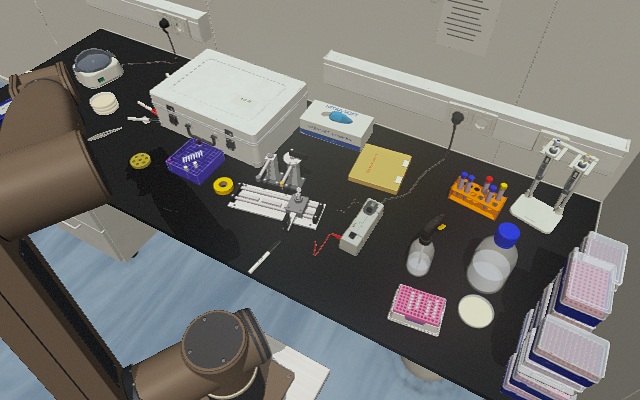

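View pics/top0.png

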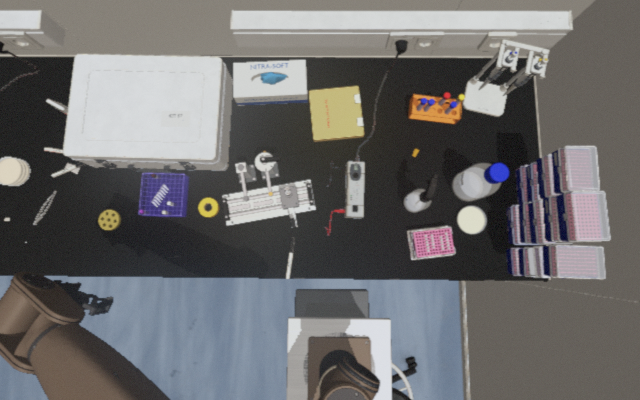

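The scene shows the rail at about (278,205) in "scene" and (268,200) in "top". The valve stand appears to be the right or middle one, near (265,160) in top. I need enlarged crops.

```bash
python3 - <<'E'
import cv2
for n,(x,y) in {"scene":(215,140),"top":(210,140)}.items():
    im=cv2.imread(f"pics/{n}0.png")[y:y+95,x:x+125]
    im=cv2.resize(im,None,fx=6.3,fy=6.3,interpolation=cv2.INTER_CUBIC)
    for i in range(0,125,10): cv2.putText(im,str(x+i),(int(i*6.3),10),0,.35,(0,255,255)); cv2.line(im,(int(i*6.3),12),(int(i*6.3),18),(0,255,255))
    for i in range(0,95,10): cv2.putText(im,str(y+i),(0,int(i*6.3)+4),0,.35,(0,255,0)); 
    cv2.imwrite(f"pics/{n}0c.png",im)
E
```

```text
(no output)
```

View pics/scene0c.png

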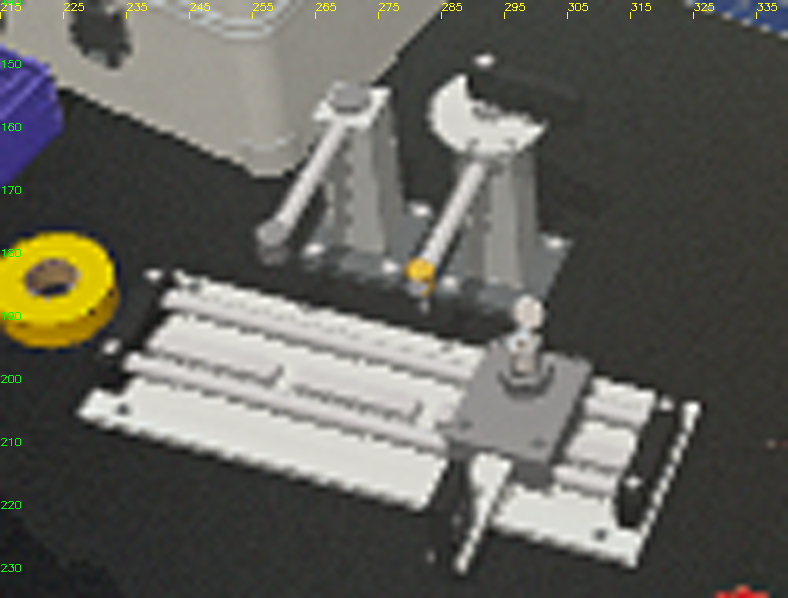

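View pics/top0c.png

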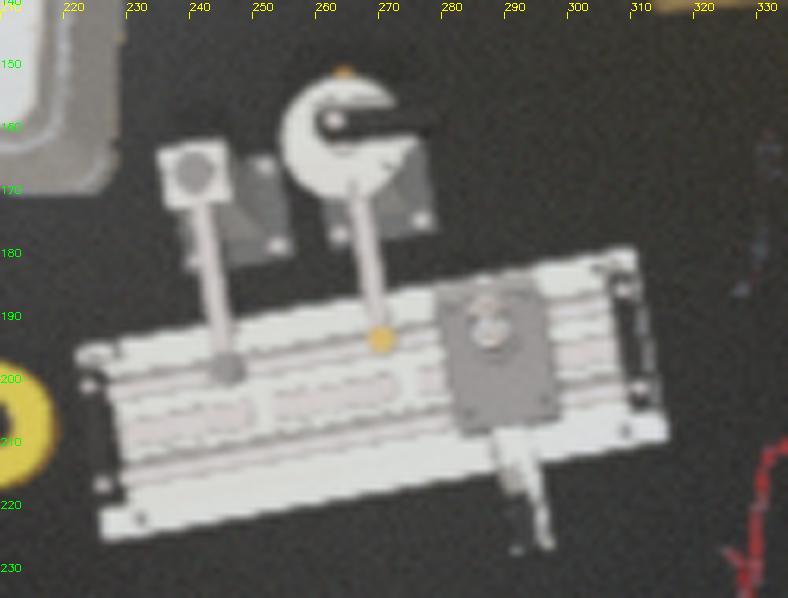

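The needle (orange hub, top px ≈(270.4,193.7)) is on the right arm, so the notch is 0.070. The blank plug is on the left arm. The black lever points right. Next I fit the poses.

```bash
cat > h.py <<'E'
import numpy as np, cv2
from scipy.optimize import least_squares
CAM={"scene":(np.array([[447.33989087,0,325.34236698],[0,447.33989087,198.48490431],[0,0,1]]),np.array([2.15265984,-1.27074397,.45676953]),np.array([-.20075515,.44963026,1.04139349])),
"top":(np.array([[374.99367448,0,314.00359086],[0,374.99367448,198.37125912],[0,0,1]]),np.array([2.15360133,-2.13547719,.13315395]),np.array([.07610028,.52211435,1.14357353]))}
def proj(n,P):
    K,r,t=CAM[n]; return cv2.projectPoints(np.atleast_2d(np.float64(P)),r,t,K,None)[0][:,0]
def ray(n,px,z):
    K,r,t=CAM[n]; R=cv2.Rodrigues(r)[0]; d=R.T@np.linalg.solve(K,[px[0],px[1],1]); c=-R.T@t
    return c+d*(z-c[2])/d[2]
def world(p,P):
    c,s=np.cos(p[2]),np.sin(p[2]); x,y,z=P; return [p[0]+c*x-s*y,p[1]+s*x+c*y,z]
O={"scene":(215,140),"top":(210,140)}
def px(n,u,v): return np.array([O[n][0]+u/6.3-.5+.08,O[n][1]+v/6.3-.5+.08])
E
python3 - <<'E'
from h import *
obs=[("scene",80,410,(-.05,.145,.008)),("scene",632,567,(-.05,-.145,.004)),("scene",697,403,(.05,-.145,.008)),
("top",103,538,(-.05,.145,.004)),("top",668,437,(-.05,-.145,.004)),("top",633,250,(.05,-.145,.008)),("top",78,348,(.05,.145,.008))]
f=lambda p:np.concatenate([proj(n,world(p,P))[0]-px(n,u,v) for n,u,v,P in obs])
s=least_squares(f,[.6,.1,.1],loss="soft_l1"); p=s.x; print("rail",p,np.degrees(p[2]));print(f(p).reshape(-1,2).round(1))
def inv(w): 
    c,s_=np.cos(p[2]),np.sin(p[2]); d=w[:2]-p[:2]; return (1000*np.array([c*d[0]+s_*d[1],-s_*d[0]+c*d[1]])).round(1)
for nm,n,u,v,z in [("hub","top",380,338,.095),("hub","scene",421,270,.095),("tipS","scene",424,300,.078),("plug","top",228,368,.095),("tube","top",490,330,.072),("tube","scene",523,345,.072),
 ("carR","scene",590,360,.04),("carTopNR","top",560,415,.04),("carTopNL","top",462,432,.04),
 ("tabtop","top",517,455,.078),("tabtopfar","top",545,548,.036),("armend","scene",462,570,.036),("dial","top",343,139,.121),("dial","scene",492,103,.121),("cap","top",335,120,.155),("cap","scene",485,60,.155)]:
    w=ray(n,px(n,u,v),z); print(nm,n,w.round(4),inv(w))
E
```

```text
rail [0.51180718 0.22798569 0.18160542] 10.405224215421436
[[-0.  -0.4]
 [ 0.2 -0.8]
 [ 0.5 -0.1]
 [ 0.4  0.3]
 [-0.3  0.8]
 [-0.   0.2]
 [-0.2 -0. ]]
hub top [0.5279 0.2121 0.095 ] [ 13.  -18.5]
hub scene [0.5321 0.2146 0.095 ] [ 17.5 -16.8]
tipS scene [0.5288 0.2124 0.078 ] [ 13.9 -18.4]
plug top [0.513  0.2841 0.095 ] [11.3 55. ]
tube top [0.5357 0.1617 0.072 ] [ 11.5 -69.5]
tube scene [0.5316 0.1592 0.072 ] [  7.  -71.2]
carR scene [0.5617 0.1414 0.04  ] [ 33.4 -94.2]
carTopNR top [0.4982 0.1289 0.04  ] [-31.3 -95. ]
carTopNL top [0.4893 0.1774 0.04  ] [-31.3 -45.7]
tabtop top [0.4742 0.1471 0.078 ] [-51.6 -72.7]
tabtopfar top [0.4324 0.1355 0.036 ] [-94.8 -76.6]
armend scene [0.4272 0.1308 0.036 ] [-100.7  -80.3]
dial top [0.6185 0.2285 0.121 ] [105.  -18.8]
dial scene [0.6221 0.2288 0.121 ] [108.6 -19.1]
cap top [0.6193 0.2272 0.155 ] [105.6 -20.1]
cap scene [0.6168 0.227  0.155 ] [103.1 -19.9]
```

{"method": "arm_command", "body": {
  "series": [-3.6, -1.9, 0, 0, 0, 6.4, 0, -7.2, -3.8, 0, 0, 0, 12.7, 0, -10.7, -5.7, 0, 0, 0, 19.1, 0, -14.3, -7.6, 0, 0, 0, 25.4, 0, -17.9, -9.5, 0, 0, 0, 31.8, 0, -21.5, -11.4, 0, 0, 0, 38.2, 0, -25.1, -13.3, 0, 0, 0, 44.5, 0, -28.6, -15.2, 0, 0, 0, 50.9, 0, -32.2, -17.1, 0, 0, 0, 57.2, 0, -35.8, -19, 0, 0, 0, 63.6, 0]
}}

```text
time: 0.93
eef_pos: [0.511, 0.319, 0.2309]
tcp_rot: [0.678, 0.735, -0.0, -0.0]
contact_force: [0.6, 0.6, 0.1]
opening: 1.0
finger_force: 0.0
```

{"method": "arm_command", "body": {
  "series": [-3, 2.2, 0, 0, 0, 0, 0, -6.2, 4.4, 0, 0, 0, 0, 0, -9, 6.6, 0, 0, 0, 0, 0, -12, 8.7, 0, 0, 0, 0, 0, -14, 10.2, 0, 0, 0, 0, 0, -14, 10.2, 2, 0, 0, 0, 0, -14, 10.2, 2, 0, 0, 0, 0]
}}

```text
time: 1.52
eef_pos: [0.6231, 0.1882, 0.207]
tcp_rot: [0.677, 0.736, -0.003, -0.002]
contact_force: [-1.0, 0.4, -0.9]
opening: 0.999
finger_force: 0.0
```

```bash
python3 - <<'E'
from plant import telemetry, vision
import cv2
print(telemetry.get_state()["eef_pos"])
ims=[]
for n,(x,y) in {"scene":(240,100),"top":(220,120)}.items():
    im=vision.read_camera(n)["color"]; cv2.imwrite(f"pics/{n}1.png",im)
    ims.append(cv2.resize(im[y:y+110,x:x+80],None,fx=5,fy=5,interpolation=cv2.INTER_CUBIC))
cv2.imwrite("pics/c1.png",cv2.hconcat(ims))
E
```

```text
[0.62307604 0.1881799  0.2069805 ]
```

View pics/c1.png

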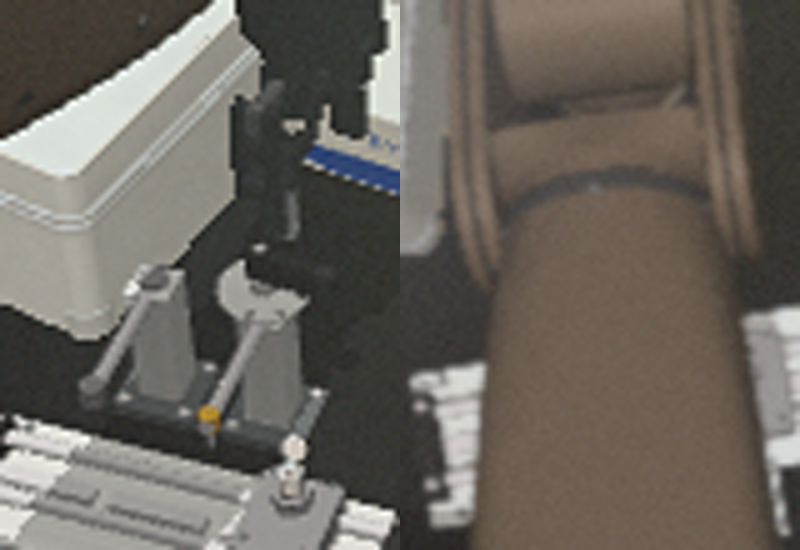

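The gripper hangs over the lever in the scene view (the lever runs from crop (250,258) to (325,270)); the arm blocks the top view. I'll descend and grip.

{"method": "arm_command", "body": {
  "series": [0, 0, 2.5, 0, 0, 0, 0, 0, 0, 5, 0, 0, 0, 0, 0, 0, 7, 0, 0, 0, 0, 0, 0, 8.2, 0, 0, 0, 0, 0, 0, 8.2, 0, 0, 0, 0.5, 0, 0, 8.2, 0, 0, 0, 0.8, 0, 0, 8.2, 0, 0, 0, 1, 0, 0, 8.2, 0, 0, 0, 1, 0, 0, 8.2, 0, 0, 0, 1, 0, 0, 8.2, 0, 0, 0, 1],
  "force": 25
}}

```text
time: 2.45
eef_pos: [0.6242, 0.19, 0.1307]
tcp_rot: [0.676, 0.737, -0.0, 0.0]
contact_force: [-4.9, -2.8, 7.3]
opening: 0.145
finger_force: 21.6
```

{"method": "arm_command", "body": {
  "series": [0, 0, 0, 0, 0, 0, 1, 0, 0, 0, 0, 0, 0, 1, 0, 0, 0, 0, 0, 0, 1, 0, 0, 0, 0, 0, 0, 1]
}}

```text
time: 2.78
eef_pos: [0.6235, 0.19, 0.1308]
tcp_rot: [0.675, 0.738, -0.001, -0.0]
contact_force: [-5.1, -1.4, 4.8]
opening: 0.143
finger_force: 23.7
```

{"method": "arm_command", "body": {
  "series": [0.0, -0.33, 0, 0, 0, 5, 1, 0.04, -0.66, 0, 0, 0, 10, 1, 0.1, -0.99, 0, 0, 0, 15, 1, 0.2, -1.31, 0, 0, 0, 20, 1, 0.3, -1.62, 0, 0, 0, 25, 1, 0.45, -1.91, 0, 0, 0, 30, 1, 0.63, -2.2, 0, 0, 0, 35, 1, 0.82, -2.47, 0, 0, 0, 40, 1, 0.82, -2.47, 0, 0, 0, 40, 1, 0.82, -2.47, 0, 0, 0, 40, 1]
}}

```text
time: 3.62
eef_pos: [0.5971, 0.1964, 0.1308]
tcp_rot: [0.887, 0.462, -0.002, -0.001]
contact_force: [-7.5, -2.2, 6.3]
opening: 0.134
finger_force: 24.2
```

{"method": "arm_command", "body": {
  "series": [0, 0, 0, 0, 0, 0, 1, 0, 0, 0, 0, 0, 0, 1, 0, 0, 0, 0, 0, 0, 1]
}}

```text
time: 3.87
eef_pos: [0.5971, 0.1964, 0.1308]
tcp_rot: [0.887, 0.462, -0.002, -0.001]
contact_force: [-8.6, -1.4, 7.2]
opening: 0.138
finger_force: 24.2
```

{"method": "arm_command", "body": {
  "series": [0, 0, 0, 0, 0, 0, 0.7, 0, 0, 0, 0, 0, 0, 0.5, 0, 0, 0, 0, 0, 0, 0.3, 0, 0, 0, 0, 0, 0, 0.3, 0, 0, -3, 0, 0, 0, 0.3, 0, 0, -6, 0, 0, 0, 0.3, 0, 0, -9, 0, 0, 0, 0.3, 0, 0, -10, 0, 0, 0, 0.3, 0, 0, -10, 0, 0, 0, 0.3]
}}

```text
time: 4.62
eef_pos: [0.601, 0.1965, 0.2337]
tcp_rot: [0.887, 0.462, 0.004, 0.001]
contact_force: [1.1, -0.6, 0.2]
opening: 0.703
finger_force: 0.0
```

{"method": "arm_command", "body": {
  "series": [-1.4, -1, 0, 0, 0, 4.5, 0, -2.7, -2, 0, 0, 0, 9, 0, -4.1, -3, 0, 0, 0, 13.4, 0, -5.4, -4, 0, 0, 0, 17.8, 0, -6.8, -5, 0, 0, 0, 22.3, 0, -8.1, -6, 0, 0, 0, 26.8, 0, -9.5, -7, 0, 0, 0, 31.2, 0, -10.8, -8, 0, 0, 0, 35.7, 0, -12.2, -9, 0, 0, 0, 40.1, 0, -13.6, -10, 0, 0, 0, 44.6, 0]
}}

```text
time: 5.45
eef_pos: [0.437, 0.1418, 0.2266]
tcp_rot: [0.996, 0.089, -0.002, 0.0]
contact_force: [0.1, -0.4, 0.1]
opening: 1.0
finger_force: 0.0
```

```bash
python3 - <<'E'
from plant import telemetry, vision
import cv2
s=telemetry.get_state();print(s["eef_pos"],s["qpos"])
ims=[]
for n,(x,y) in {"scene":(245,130),"top":(220,120)}.items():
    im=vision.read_camera(n)["color"]; cv2.imwrite(f"pics/{n}2.png",im)
    ims.append(cv2.resize(im[y:y+110,x:x+80],None,fx=5,fy=5,interpolation=cv2.INTER_CUBIC))
cv2.imwrite("pics/c2.png",cv2.hconcat(ims))
E
```

```text
[0.43697761 0.14181329 0.22659013] [ 9.23842892e-02 -2.00260820e-01  2.08903717e+00 -1.65630491e-05
  1.25698309e+00  1.48587176e+00]
```

View pics/c2.png

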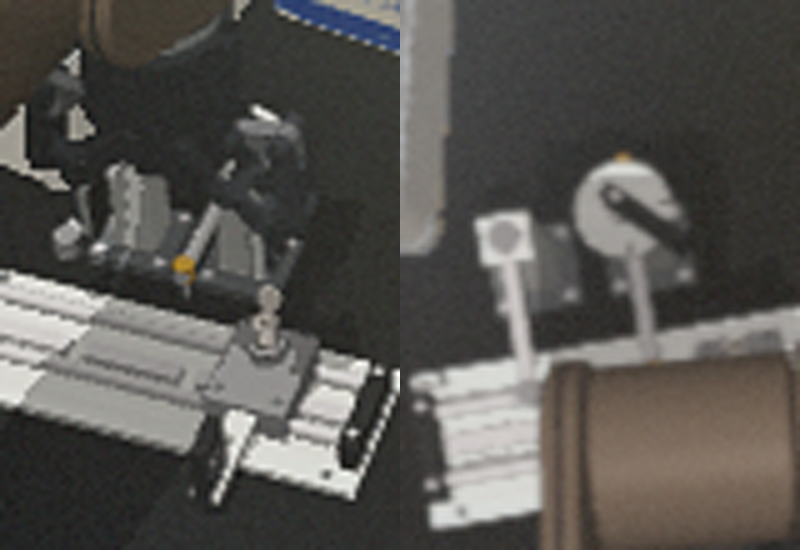

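The top view shows the lever from (612,190) to (685,243) crop, about 46° open. The carriage hasn't moved. I'll go down onto the tab.

{"method": "arm_command", "body": {
  "series": [0.2, 0, 3, 0, 0, 0, 0, 0.4, 0, 6, 0, 0, 0, 0, 0.4, 0, 9, 0, 0, 0, 0, 0.4, 0, 12, 0, 0, 0, 0, 0.4, 0, 14.5, 0, 0, 0, 0, 0.4, 0, 16.5, 0, 0, 0, 0, 0.4, 0, 18, 0, 0, 0, 0, 0.4, 0, 18.3, 0, 0, 0, 0, 0.4, 0, 18.3, 0, 0, 0, 0, 0.4, 0, 18.3, 0, 0, 0, 0]
}}

```text
time: 6.38
eef_pos: [0.4432, 0.143, 0.0463]
tcp_rot: [0.996, 0.091, -0.0, -0.0]
contact_force: [0.1, -0.2, -0.2]
opening: 1.003
finger_force: 0.0
```

{"method": "arm_command", "body": {
  "series": [0, 0, 0, 0, 0, 0, 0.4, 0, 0, 0, 0, 0, 0, 0.6, 0, 0, 0, 0, 0, 0, 0.7, 0, 0, 0, 0, 0, 0, 0.8, 0, 0, 0, 0, 0, 0, 1, 0, 0, 0, 0, 0, 0, 1, 0, 0, 0, 0, 0, 0, 1, 0, 0, 0, 0, 0, 0, 1],
  "force": 30
}}

```text
time: 7.05
eef_pos: [0.443, 0.1429, 0.0467]
tcp_rot: [0.996, 0.091, 0.0, 0.0]
contact_force: [-0.5, 0.3, 3.1]
opening: 0.142
finger_force: 33.7
```

{"method": "arm_command", "body": {
  "series": [0, -0.4, 0, 0, 0, 0, 1, 0, -1, 0, 0, 0, 0, 1, 0, -1.6, 0, 0, 0, 0, 1, 0, -2.2, 0, 0, 0, 0, 1, 0, -2.8, 0, 0, 0, 0, 1, 0, -3.3, 0, 0, 0, 0, 1, 0, -3.8, 0, 0, 0, 0, 1, 0, -4.2, 0, 0, 0, 0, 1, 0, -4.2, 0, 0, 0, 0, 1, 0, -4.2, 0, 0, 0, 0, 1]
}}

```text
time: 7.88
eef_pos: [0.435, 0.1849, 0.0467]
tcp_rot: [0.996, 0.091, -0.0, -0.0]
contact_force: [-1.2, 1.4, 4.7]
opening: 0.136
finger_force: 34.0
```

{"method": "arm_command", "body": {
  "series": [0, -0.2, 0, 0, 0, 0, 1, 0, -0.2, 0, 0, 0, 0, 1, 0, -0.2, 0, 0, 0, 0, 1]
}}

```text
time: 8.13
eef_pos: [0.4346, 0.1867, 0.0467]
tcp_rot: [0.996, 0.091, -0.0, -0.0]
contact_force: [-3.1, 1.3, 5.6]
opening: 0.132
finger_force: 34.1
```

{"method": "arm_command", "body": {
  "series": [0, -0.2, 0, 0, 0, 0, 1, 0, -0.2, 0, 0, 0, 0, 1, 0, -0.2, 0, 0, 0, 0, 1]
}}

```text
time: 8.38
eef_pos: [0.4342, 0.1889, 0.0467]
tcp_rot: [0.996, 0.091, -0.0, -0.001]
contact_force: [-3.7, 1.5, 5.7]
opening: 0.135
finger_force: 34.1
```

{"method": "arm_command", "body": {
  "series": [0, -0.2, 0, 0, 0, 0, 1, 0, -0.2, 0, 0, 0, 0, 1, 0, -0.2, 0, 0, 0, 0, 1]
}}

```text
time: 8.63
eef_pos: [0.4338, 0.1911, 0.0467]
tcp_rot: [0.996, 0.091, -0.0, -0.001]
contact_force: [-3.1, 2.3, 5.0]
opening: 0.131
finger_force: 34.1
```

{"method": "arm_command", "body": {
  "series": [0, -0.2, 0, 0, 0, 0, 1, 0, -0.2, 0, 0, 0, 0, 1, 0, -0.2, 0, 0, 0, 0, 1]
}}

```text
time: 8.88
eef_pos: [0.4335, 0.1925, 0.0467]
tcp_rot: [0.996, 0.091, -0.0, -0.0]
contact_force: [-2.3, -0.3, 6.3]
opening: 0.134
finger_force: 34.1
```

{"method": "arm_command", "body": {
  "series": [0, -0.2, 0, 0, 0, 0, 1, 0, -0.2, 0, 0, 0, 0, 1, 0, -0.2, 0, 0, 0, 0, 1]
}}

```text
time: 9.13
eef_pos: [0.4334, 0.193, 0.0467]
tcp_rot: [0.996, 0.091, -0.0, 0.001]
contact_force: [-2.3, -6.7, 6.0]
opening: 0.138
finger_force: 34.0
```

The notch has caught: the carriage has nearly stopped and the opposing force is rising. I'll back off to unload it and look.

{"method": "arm_command", "body": {
  "series": [0, 0.2, 0, 0, 0, 0, 1, 0, 0.2, 0, 0, 0, 0, 1, 0, 0.2, 0, 0, 0, 0, 1, 0, 0.2, 0, 0, 0, 0, 1, 0, 0.2, 0, 0, 0, 0, 1, 0, 0.2, 0, 0, 0, 0, 1]
}}

```text
time: 9.63
eef_pos: [0.4335, 0.1925, 0.0467]
tcp_rot: [0.996, 0.091, -0.0, -0.0]
contact_force: [-3.6, -0.1, 5.1]
opening: 0.135
finger_force: 34.1
```

```bash
python3 - <<'E'
from plant import telemetry, vision
import cv2
s=telemetry.get_state();print(s["eef_pos"],s["contact_force"],s["finger_force"])
ims=[]
for n,(x,y) in {"scene":(255,140),"top":(225,130)}.items():
    im=vision.read_camera(n)["color"]
    ims.append(cv2.resize(im[y:y+75,x:x+57],None,fx=7,fy=7,interpolation=cv2.INTER_CUBIC))
cv2.imwrite("pics/c3.png",cv2.hconcat(ims))
E
```

```text
[0.43351688 0.19249621 0.04671705] [-3.64628539 -0.05540647  5.14539477] 34.09841537475586
```

View pics/c3.png

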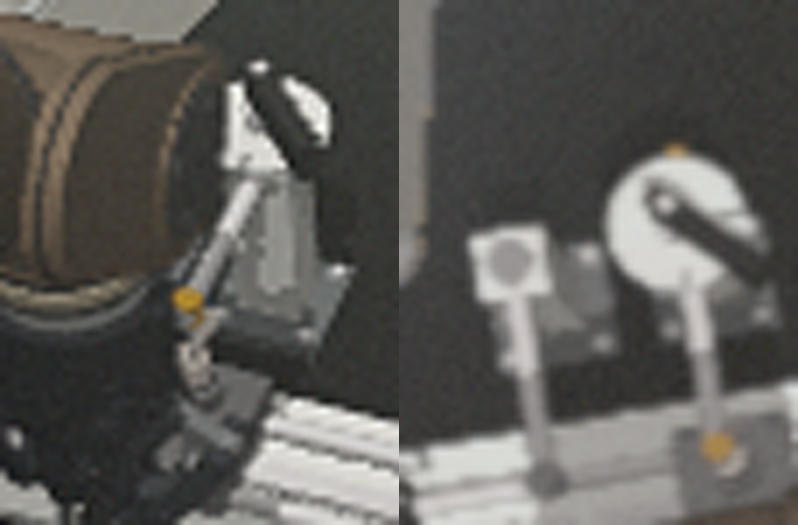

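The orange needle hub (top crop (717,447)) stands over the tube, the lever sits at the middle mark, and the notch force is about zero. I'm handing in.

```bash
python3 -c "
from plant import ctrl; print(ctrl.sign_off())"
```

```text
the job is handed in; nothing more can be done
None
```

The job is handed in, with no verdict returned: the valve lever reads about 45° in the images, and the carriage, still gripped at about 34 N, sits in the 0.070 notch with the open tube under the gas needle.

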